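# Index the tube arm one hole towards the cool box

## Robot

A 7-joint arm with a two-finger parallel gripper is mounted at the origin on the work surface. World frame = base frame: x ahead of the robot, y to its left, z up, the work surface at z = 0. Lengths are in m, angles in rad, forces in N, time in s.
With the tool pointing down it reaches from about 0.4 to 0.85 m from the base axis. Payload 4.5 kg.
Tool frame: the origin (TCP) lies where the fingers leave the gripper's body, on its centre line; the fingertips stand 64 mm ahead of it and the grasp point (between the pads) lies 45 mm ahead of it; z points along the fingers, y is the direction in which the jaws open and shut (so a half turn about z gives the same grasp; the last joint's range is limited). The gripper opens to 88 mm and grips with 3 to 60 N. Pads are 18 mm wide; open, the fingers measure 123 mm over their backs; the gripper's body (75 mm by 187 mm) begins 45 mm behind the grasp point.
Start: joints at [1.181, 0.689, -0.195, 1.565, 0.157, 0.902, -0.215], TCP at [0.257, -0.57, 0.303] pointing down, gripper open.
Joint ranges: [-3.01, 3.01], [-0.46, 2.08], [-1.47, 1.51], [0.13, 2.56], [-1, 4.14], [0.04, 2.09], [-2.66, 2.66]. Speed limits (rad/s): [2.57, 2.57, 3.14, 3.14, 3.14, 3.14, 3.14].

## Interface

Orientations are given as a unit quaternion [x, y, z, w].
In Python, from plant import monitor, snapshot, workorder, finder gives the robot as it stands.
- The arm moves only by the tool carry_out, never from a script. Its argument "motion" is one flat list of numbers, 6 for each row, row after row: the shift along the tool's x, y, z in cm, then the turn, a rotation vector about the tool's x, y, z in rad. In form: [x, y, z, rx, ry, rz, x, y, z, rx, ry, rz, ...]. A call has 1 to 8 rows; each row shifts and turns the commanded pose from where the row before left it, along the tool's axes as they then stand; what a row does not reach is not made up. A row lasts 1/8 s, in which the tool goes at most 62.5 mm and 10.7 degrees, less where a joint would pass 70% of its speed; a pose out of reach is approached as far as the arm can. A call with a gripper value outside its range is refused whole. "hand" is the finger opening in cm, from 0 to 8.81, set as the call begins (left out, the last holds). The fingers move at their own pace and stop on an object; "grip_force" is the grip in N (left out, the last holds). Time passes only in rows, so rows that do not move let the fingers close. It gives the time, the measured TCP pose, the force and the opening at its end, in the units of the state.
- monitor.get_state(): the state, without advancing time (a new reading comes with each control period).
- snapshot(name): name is "scene" or "side" or "wrist"; returns a dict with "frame" (420x560x3 uint8, red, green, blue), "range_z" (420x560 float32, m along the optical axis (not along the pixel's ray), 0 where there is no reading), "fx", "fy", "cx", "cy" (pixels), "rvec" (rotation vector, rad) and "tvec" (3), from world to camera coordinates, as OpenCV has them; the wrist camera has in their place "hand_eye" (4x4, takes a point from camera to tool coordinates, whose origin is the TCP and whose axes are the flange's). Camera axes: x right, y down, z forward; pixel columns grow to the right and rows downward; lengths in m; the calibration is good to about 2 mm. A picture is of the moment at which its call begins: read the wrist's pose just before it.
- workorder.finish_job(): hands the job in, once; it reports no verdict.
Trained networks look in a picture, given as the dict that the camera call returned (one of the last four; its "shot" number tells which), for a name from the list of things; names that differ only in an ending like _2 or _b are one class to them, and where a whole thing is asked for, a point or a joint stands for the part that bears it (a point fixed in the world has none). Each returns a list of dicts, best first, with "p" (0 to 1); they miss things now and then, are a little off and sometimes report something else, mostly with a low value. They report only what shows in the picture. A call takes as long as a camera call.
- finder.masks_of(picture, thing): "pixels" (420x560 bool, what is visible of it) and "extent" ([left, top, right, bottom] in pixels, round what is visible of it).
The state is a dict: "clock": time; "q": joint angles; "qd": joint speeds; "joint_torque": joint torques, N m; "tool_pos": TCP position; "eef_rot": TCP orientation; "contact_force": force on the tool from outside, world axes, zero at the start; "moment": the same for the moment, N m; "opening": opening from 0.0 (shut) to 1.0 (fully open).
Only numpy, scipy, OpenCV 4.12 (cv2) and the standard library are available. Lean on these libraries where they do the work, as an engineer would, in place of code of your own. Each camera call takes 0.05 s, during which the arm holds its last target. There are 200 camera calls.

## Task

Hook a fingertip under the steel pull ring on the swinging tube arm, lift the spring pin out of its hole, swing the arm just one hole towards the lidded white cool box, and let the pin drop fully home in that hole, then take the hand away. Be gentle, do not pinch the ring, never let the arm pass the wanted hole by more than half a hole or swing the other way, and leave the tubes standing in the carrier and everything else on the table as they are.

Things in the scene. Friction and masses are not known exactly. Their poses are not given: they have to be found in the camera images.
- pivot (a point): Pivot axis of the swinging arm on the fixed stand, at the height of the index plate's top (30 mm above the table). Its x axis points to the middle one of five holes (14 mm wide, 24 mm deep) in the aluminium index plate; the holes lie on an arc of 150 mm radius about this axis, 20 degrees (0.349 rad) apart. The pivot bolt's top is 64 mm above the table.
- swing_arm (a joint): Angle (rad) of the grey swinging arm, 0 with the pin in the middle hole (its start), growing anticlockwise from above (towards the robot's left, +y); one hole is 0.349, range -0.78 to 0.78. It stays where it is left (about 2 N at the ring moves it); with the pin home it only rattles by about 0.015. Arm 40 mm wide, top 48 mm above the table.
- carrier (a point): Top centre of the orange tube carrier on the outer end of the arm: 45 mm along the arm, 125 mm across, its top 91 mm above the table; this point is 245 mm from the pivot and moves with the arm.
- pin (a joint): How far the spring index pin is raised (m): 0 fully home, 0.012 when its 10 mm round-nosed tip is level with the plate's top, 0.032 at its upper stop. Spring and weight pull it down with about 7 N when home, 10 N at the stop; let go over a hole it drops home by itself, between holes it rides on the plate at about 0.012.
- ring (a point): Centre of the opening of the oval pull ring on the index pin, 113 mm above the table when home; x axis outwards along the arm, y across it, z up. 8 mm round steel bar, opening 70 mm wide (along y), 46 mm high, top leaning 30 degrees outwards. It cannot turn on the arm. Best entered from the pivot side, shut fingertips pointing outwards and down at about 45 degrees.
- ring_top (a point): Middle of the ring's top bar (on the bar's own centre line), 14 mm outwards and 23 mm above the centre of the opening; a fingertip goes under this bar to lift the pin. Below the ring are only the pin's sleeve (26 mm across, top 75 mm above the table) and the arm.
- ring_corner_left (a point): On the ring bar's centre line, 22 mm left (+y) along the top bar from its middle.
- ring_corner_right (a point): The same, 22 mm right (-y) of the top bar's middle.
- ring_side_left (a point): On the ring bar's centre line at the middle of its left side, 39 mm to the left (+y) of the opening's centre.
- ring_side_right (a point): The same on the ring's right side, 39 mm to the right (-y) of the opening's centre.
- coolbox: White cool box with an overhanging closed lid, 304 x 214 x 205 mm, fixed, to the left (+y) or right (-y) of the stand; origin at the centre of its underside. It changes places with the waste bin.
- wastebin: Open white waste bin with crumpled wrappings in it, 260 x 200 x 170 mm, fixed, on the side opposite the cool box; origin at the centre of its underside.
- slot_left (a point): Floor of the outer left slot of the tube carrier (45 mm left of the arm's middle line, 245 mm from the pivot); moves with the arm.
- slot_right (a point): Floor of the slot 15 mm right of the arm's middle line in the tube carrier, 245 mm from the pivot; moves with the arm.
- tube_left: Loose capped sample tube, 15 mm across (cap 18), 100 mm long, standing in the left slot of the carrier with its cap top 146 mm above the table; origin at its bottom end, z along it. Must stay there.
- tube_right: The same kind of tube in the slot right of the middle; origin at its bottom end. Must stay there.
- jar: Bystander: specimen jar 54 mm across, 65 mm high, left of the stand; origin under its centre.
- marker: Bystander: marker pen 135 mm long lying right of the stand; origin under its middle.
- gel: Bystander: hand-gel bottle 60 mm across, 120 mm high, right of the stand on the robot's side; origin under its centre.
- cup: Bystander: white cup 70 mm across, 70 mm high, right of the stand; origin under its centre.
- swabs: Bystander: swab carton 90 x 60 x 35 mm, left of the stand; origin under its centre.

How it is judged:
On the way, in this order (a step that is already met when the one before it is completed fails the run):
1. the pin is lifted clear of its starting hole (value of joint pin above 0.012 m and value of joint swing_arm between -0.1 and 0.1 rad), for 0.1 s.
2. the arm stands one hole nearer the cool box and the pin has dropped home (((world y of coolbox above 0 m and value of joint swing_arm between 0.299 and 0.399 rad) or (world y of coolbox below 0 m and value of joint swing_arm between -0.399 and -0.299 rad)) and value of joint pin below 0.0025 m), for 0.2 s.
At the end, for the whole second after the job is handed in: The arm is one hole (0.349 rad, within 0.05) from its start on the cool box's side, at rest, the pin home (within 2.5 mm), both tubes still standing in their slots (within 12 mm, tilted under 0.25 rad) (all of step 2 and velocity of joint swing_arm between -0.05 and 0.05 rad/s and distance between tube_left and slot_left below 0.012 m and distance between tube_right and slot_right below 0.012 m and angle between each of tube_left, tube_right's own z axis and vertical below 0.25 rad); the robot touches nothing.
It fails at once if the ring's bar is taken between the finger pads (grasp point within 9 mm of the bar's top, upper corners or sides) (distance between the grasp point and ring_top below 0.009 m or distance between the grasp point and ring_corner_left below 0.009 m or distance between the grasp point and ring_corner_right below 0.009 m or distance between the grasp point and ring_side_left below 0.009 m or distance between the grasp point and ring_side_right below 0.009 m).
It fails at once if the arm swings away from the cool box, or more than half a hole past the wanted one ((world y of coolbox above 0 m and (value of joint swing_arm below -0.15 rad or value of joint swing_arm above 0.53 rad)) or (world y of coolbox below 0 m and (value of joint swing_arm above 0.15 rad or value of joint swing_arm below -0.53 rad))).
It fails at once if the ring is squeezed or yanked with more than 28 N (contact force between the fingers and pin above 28 N).
It fails at once if a tube is lifted out of the carrier or knocked over (not (distance between tube_left and slot_left below 0.02 m) or not (distance between tube_right and slot_right below 0.02 m) or angle between any of tube_left, tube_right's own z axis and vertical above 0.4 rad).
It fails at once if a bystander is moved by more than 15 mm (distance of any of jar, marker, gel, cup, swabs from where it was at the start of the episode above 0.015 m).
It also fails if it takes over 48 s, if anything falls off the work surface, if the arm or the gripper's body presses on something with over 40 N, if the wrist force passes 120 N, or if a joint passes its speed limit or range.

## Working session

There is one attempt and no reset: what is moved stays moved. The work goes in short steps, Python scripts to look and compute and a tool call to move; the robot and the scene stay as the last step left them, time stands still between calls to the robot, and variables do not carry over. Pictures are saved under pics/ and viewed, about 8 in all and at most 12, crops included, and the job is handed in when it is done.

Besides the shell and the picture viewer there is one more tool, called after "Request:" by a JSON object that holds its "name" and its "arguments". carry_out: Moves the arm, as the interface text tells. Its arguments: {"type":"object","properties":{"motion":{"type":"array"},"hand":{"type":"number"},"grip_force":{"type":"number"}},"required":["motion"]}

```bash
mkdir -p pics; cat > h.py <<'E'
import numpy as np, cv2
from scipy.spatial.transform import Rotation as R
from plant import monitor, snapshot, workorder, finder
def cloud(s, mask=None):
    z=s["range_z"]; m=(z>0) if mask is None else (mask&(z>0))
    v,u=np.nonzero(m); d=z[v,u]
    P=np.c_[(u-s["cx"])/s["fx"]*d,(v-s["cy"])/s["fy"]*d,d]
    if "hand_eye" in s:
        st=monitor.get_state(); T=np.array(s["hand_eye"]); P=P@T[:3,:3].T+T[:3,3]
        return P@R.from_quat(st["eef_rot"]).as_matrix().T+st["tool_pos"]
    Rm=cv2.Rodrigues(np.array(s["rvec"],float))[0]
    return (P-np.array(s["tvec"]).ravel())@Rm
def save(s,n,k=1): cv2.imwrite("pics/"+n,cv2.cvtColor(s["frame"],cv2.COLOR_RGB2BGR))
E
cat > a.py <<'E'
from h import *
st=monitor.get_state(); print({k:np.round(v,3) for k,v in st.items()})
ims=[]
for c in ["scene","side"]:
    s=snapshot(c); ims.append(s["frame"])
    for t in ["ring","swing_arm","carrier","coolbox","wastebin","tube_left","gel","cup","jar","swabs","pin"]:
        r=finder.masks_of(s,t)
        for x in r[:2]:
            P=cloud(s,x["pixels"])
            if len(P): print(c,t,round(x["p"],2),x["extent"],np.round(np.median(P,0),3),np.round(np.percentile(P,2,0),3),np.round(np.percentile(P,98,0),3))
    np.save(c+".npy",s,allow_pickle=True)
    save(s,c+".png")
E
python3 a.py
```

```text
{'clock': np.float64(0.0), 'q': array([ 1.181,  0.69 , -0.194,  1.566,  0.157,  0.902, -0.215]), 'qd': array([-0.002,  0.001, -0.002,  0.   , -0.001, -0.   , -0.   ]), 'joint_torque': array([-0.0000e+00, -5.2757e+01, -1.2670e+00, -1.5343e+01, -5.3000e-02,
        7.0000e-03,  0.0000e+00]), 'tool_pos': array([ 0.257, -0.569,  0.302]), 'eef_rot': array([ 0.978,  0.21 , -0.   , -0.001]), 'contact_force': array([-0.303,  0.991, -0.229]), 'moment': array([ 0.013, -0.008,  0.005]), 'opening': np.float64(1.002)}
scene ring 0.52 [232.9, 223.5, 252.7, 243.7] [0.653 0.036 0.133] [ 0.627 -0.013  0.086] [0.66  0.065 0.142]
scene swing_arm 0.97 [194.7, 223.7, 306.2, 285.7] [0.658 0.034 0.054] [ 0.472 -0.032  0.038] [0.748 0.086 0.138]
scene swing_arm 0.63 [273.2, 157.0, 291.3, 195.1] [ 0.391 -0.194  0.067] [ 0.363 -0.22   0.011] [ 0.41 -0.18  0.12]
scene carrier 0.9 [199.5, 221.4, 303.5, 286.5] [0.658 0.034 0.055] [ 0.472 -0.029  0.04 ] [0.748 0.086 0.135]
scene coolbox 0.9 [297.4, 282.7, 499.7, 417.5] [0.607 0.527 0.203] [0.45  0.42  0.061] [0.738 0.625 0.207]
scene coolbox 0.71 [232.9, 219.2, 2
[... 2456 characters left out ...]
.651 0.014 0.055] [ 0.46  -0.039  0.036] [0.741 0.079 0.135]
side cup 0.8 [290.8, 275.3, 322.5, 310.7] [ 0.524 -0.226  0.042] [ 0.489 -0.267 -0.   ] [ 0.554 -0.201  0.072]
side cup 0.56 [297.8, 180.8, 323.9, 207.7] [0.648 0.032 0.11 ] [ 0.623 -0.016 -0.003] [0.726 0.169 0.143]
side jar 0.92 [243.7, 179.9, 260.2, 203.3] [0.503 0.151 0.044] [0.482 0.137 0.001] [0.529 0.224 0.069]
side jar 0.48 [300.0, 182.9, 323.9, 210.5] [ 0.635 -0.003  0.107] [ 0.624 -0.019  0.081] [0.652 0.061 0.137]
side swabs 0.76 [222.1, 162.5, 252.4, 187.6] [0.488 0.251 0.034] [0.445 0.225 0.003] [0.541 0.295 0.04 ]
side pin 0.67 [299.8, 182.9, 321.6, 206.0] [0.64  0.023 0.114] [ 0.623 -0.019  0.062] [0.658 0.072 0.143]
```

```bash
cat > b.py <<'E'
from h import *
import cv2
a=np.load("scene.npy",allow_pickle=True).item(); b=np.load("side.npy",allow_pickle=True).item()
im=np.vstack([cv2.resize(a["frame"][140:340,170:430],(780,600))[:,:],])
s2=cv2.resize(b["frame"][120:320,200:460],(780,600),interpolation=cv2.INTER_CUBIC)
o=np.hstack([cv2.resize(im,(400,308)),cv2.resize(s2,(400,308))])
cv2.imwrite("pics/s1.png",cv2.cvtColor(im,cv2.COLOR_RGB2BGR))
P=np.vstack([cloud(a),cloud(b)])
box=(P[:,0]>.4)&(P[:,0]<.8)&(P[:,1]>-.12)&(P[:,1]<.13)
P=P[box]
for z0,z1 in [(.02,.034),(.043,.053),(.058,.07),(.07,.08),(.085,.095),(.1,.115),(.125,.15)]:
    Q=P[(P[:,2]>z0)&(P[:,2]<z1)]
    print(z0,z1,len(Q),np.round(Q.min(0),3),np.round(Q.max(0),3),np.round(Q.mean(0),3))
Q=P[(P[:,2]>.125)]; print(np.round(Q[::max(1,len(Q)//60)],3).tolist())
Q=P[(P[:,2]>.043)&(P[:,2]<.053)&(P[:,0]<.66)]
# width-centre of arm top per x slice
for x in np.arange(.46,.68,.02):
    q=Q[abs(Q[:,0]-x)<.01]
    if len(q): print(round(x,2),len(q),np.round(np.percentile(q[:,1],[3,97]),3))
E
python3 b.py
```

```text
0.02 0.034 3063 [ 0.448 -0.105  0.02 ] [0.657 0.13  0.034] [0.603 0.014 0.03 ]
0.043 0.053 1613 [ 0.451 -0.042  0.043] [0.749 0.088 0.053] [0.597 0.024 0.048]
0.058 0.07 379 [ 0.458 -0.042  0.058] [0.749 0.087 0.07 ] [0.641 0.027 0.064]
0.07 0.08 242 [ 0.616 -0.042  0.07 ] [0.749 0.09  0.08 ] [0.702 0.026 0.075]
0.085 0.095 936 [ 0.619 -0.043  0.085] [0.748 0.088 0.095] [0.72  0.024 0.091]
0.1 0.115 136 [ 0.629 -0.019  0.1  ] [0.734 0.076 0.115] [0.695 0.035 0.108]
0.125 0.15 395 [ 0.643 -0.019  0.125] [0.734 0.078 0.149] [0.697 0.034 0.139]
[[0.655, -0.012, 0.136], [0.661, -0.001, 0.139], [0.656, 0.007, 0.14], [0.661, 0.011, 0.138], [0.658, 0.022, 0.142], [0.66, 0.021, 0.135], [0.725, 0.002, 0.147], [0.657, 0.031, 0.139], [0.722, 0.007, 0.146], [0.656, 0.04, 0.142], [0.721, 0.01, 0.145], [0.733, 0.007, 0.144], [0.721, 0.015, 0.145], [0.733, 0.013, 0.145], [0.661, 0.043, 0.136], [0.732, 0.01, 0.14], [0.66, 0.046, 0.135], [0.733, 0.011, 0.137], [0.659, 0.051, 0.135], [0.73, 0.016, 0.137], [0.657, 0.057, 0.135], [0.727, 0.015, 0.131], [0.651, 0.062, 0.133], [0.654, 0.061, 0.131], [0.72
[... 496 characters left out ...]
 [0.645, 0.058, 0.131], [0.657, 0.044, 0.14], [0.732, 0.011, 0.145], [0.655, 0.041, 0.14], [0.729, 0.006, 0.147], [0.72, 0.006, 0.146], [0.654, 0.03, 0.142], [0.723, 0.001, 0.146], [0.716, 0.014, 0.132], [0.73, 0.005, 0.136], [0.718, 0.006, 0.135], [0.652, 0.02, 0.14], [0.718, 0.0, 0.136], [0.716, 0.006, 0.127], [0.656, 0.013, 0.137], [0.653, 0.007, 0.14], [0.651, -0.003, 0.143], [0.653, -0.006, 0.136], [0.651, -0.011, 0.134], [0.647, -0.014, 0.13]]
0.46 50 [0.    0.046]
0.48 51 [-0.005  0.051]
0.5 97 [0.001 0.047]
0.52 153 [0.003 0.044]
0.54 152 [0.004 0.042]
0.56 150 [0.003 0.043]
0.58 153 [0.004 0.043]
0.6 152 [0.004 0.043]
0.62 92 [0.004 0.043]
0.64 94 [0.003 0.043]
0.66 72 [0.003 0.042]
```

View pics/scene.png

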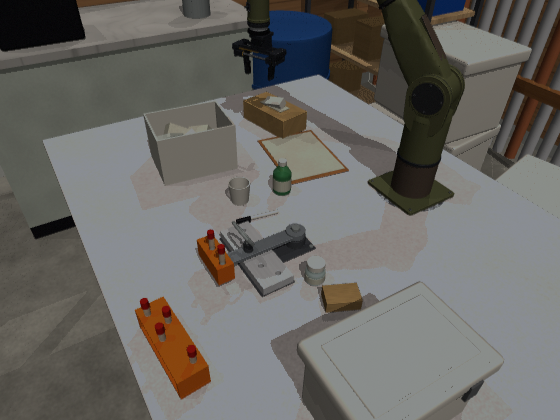

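View pics/s1.png

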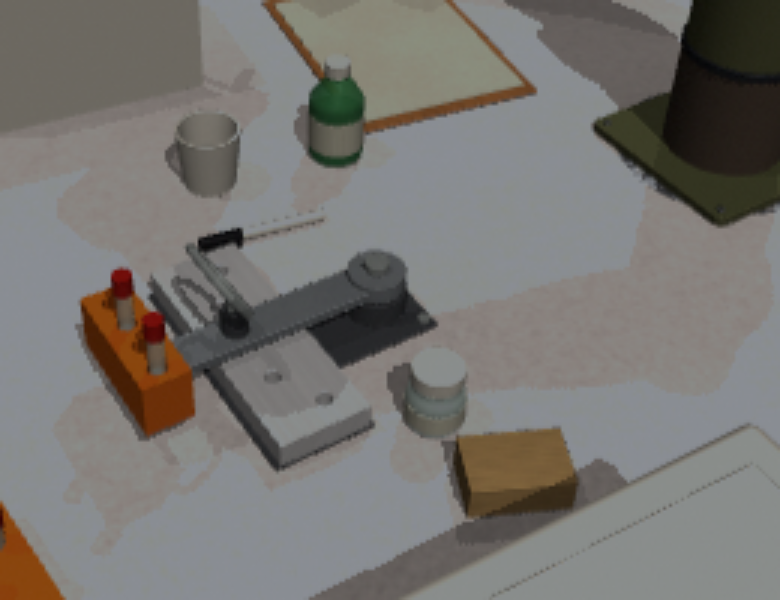

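Request:
{"name": "carry_out", "arguments": {"motion": [4.2,-4,0,0,0,0,4.2,-4,0,0,0,0,4.2,-4,0,0,0,0,4.2,-4,0,0,0,0,4.2,-4,0,0,0,0,4.2,-4,0,0,0,0,4.2,-4,0,0,0,0,4.2,-4,0,0,0,0], "hand": 0, "grip_force": 5}}

```text
clock: 2.2
tool_pos: [0.4325, -0.1382, 0.303]
eef_rot: [0.978, 0.21, 0.001, 0.0]
contact_force: [0.7, 0.2, -1.1]
opening: 0.117
```

Request:
{"name": "carry_out", "arguments": {"motion": [4.2,-4,0,0,0,0,4.2,-4,0,0,0,0,4.2,-4,0,0,0,0,0,0,0,0,0,0.14,0,0,0,0,0,0.14,0,0,0,0,0,0.14,0,0,0,0,0,0]}}

```text
clock: 3.08
tool_pos: [0.4973, 0.0215, 0.3028]
eef_rot: [1.0, 0.003, 0.0, 0.0]
contact_force: [0.5, -0.4, 0.8]
opening: 0.007
```

```bash
python3 - <<'E'
from h import *
st=monitor.get_state(); print({k:np.round(v,4) for k,v in st.items()}); print(R.from_quat(st["eef_rot"]).as_matrix().round(3))
E
```

```text
{'clock': np.float64(3.075), 'q': array([-1.3560e-01,  5.2280e-01, -8.0000e-04,  1.9483e+00,  1.3000e-03,
        6.7020e-01, -1.7026e+00]), 'qd': array([ 0.0157, -0.0002, -0.02  , -0.0006,  0.0135,  0.0014,  0.0373]), 'joint_torque': array([ -0.2495, -41.7343,   1.1419, -12.4019,  -0.0973,  -0.0856,
        -0.3657]), 'tool_pos': array([0.4973, 0.0215, 0.3028]), 'eef_rot': array([1.0e+00, 2.8e-03, 2.0e-04, 2.0e-04]), 'contact_force': array([ 0.505 , -0.3605,  0.7981]), 'moment': array([0.0198, 0.019 , 0.013 ]), 'opening': np.float64(0.0067)}
[[ 1.     0.006  0.   ]
 [ 0.006 -1.    -0.   ]
 [ 0.     0.    -1.   ]]
```

Request:
{"name": "carry_out", "arguments": {"motion": [0,-2.7,0,0.106,0,0.134,0,-2.7,0,0.106,0,0.134]}}

```text
clock: 3.32
tool_pos: [0.5006, 0.0758, 0.3057]
eef_rot: [0.985, -0.132, -0.0, -0.107]
contact_force: [-0.3, -0.2, -0.1]
opening: -0.0
```

```bash
python3 - <<'E'
from h import *
st=monitor.get_state(); print({k:np.round(v,4) for k,v in st.items()}); print(R.from_quat(st["eef_rot"]).as_matrix().round(3))
E
```

```text
{'clock': np.float64(3.325), 'q': array([-0.0655,  0.5233, -0.1069,  1.959 , -0.2652,  0.6169, -1.7806]), 'qd': array([ 0.284 ,  0.0047, -0.4356,  0.042 , -1.0519, -0.2449, -0.2967]), 'joint_torque': array([ -1.3985, -42.1624,   0.4872, -12.6462,   0.6853,   0.1187,
         0.3229]), 'tool_pos': array([0.5006, 0.0758, 0.3057]), 'eef_rot': array([ 9.854e-01, -1.321e-01, -2.000e-04, -1.071e-01]), 'contact_force': array([-0.2642, -0.1956, -0.0555]), 'moment': array([-0.1345,  0.0126,  0.0129]), 'opening': np.float64(-0.0002)}
[[ 0.965 -0.26   0.028]
 [-0.26  -0.942  0.211]
 [-0.029 -0.211 -0.977]]
```

Request:
{"name": "carry_out", "arguments": {"motion": [0,2.7,0,-0.106,0,-0.134,0,2.7,0,-0.106,0,-0.134,0,2.7,0,-0.106,0,-0.134,0,2.7,0,-0.106,0,-0.134,0,2.7,0,-0.106,0,-0.134,0,2.7,0,-0.106,0,-0.134,0,2.7,0,-0.106,0,-0.134,0,2.7,0,-0.106,0,-0.134]}}

```text
clock: 4.32
tool_pos: [0.5416, -0.1186, 0.3374]
eef_rot: [0.869, 0.39, 0.0, 0.306]
contact_force: [0.6, -0.6, -0.4]
opening: 0.002
```

```bash
cat > st.py <<'E'
from h import *
st=monitor.get_state(); print("t",st["clock"],"q",st["q"].round(3).tolist(),"\np",st["tool_pos"].round(4),"F",st["contact_force"].round(2)); print(R.from_quat(st["eef_rot"]).as_matrix().round(3))
E
python3 st.py
```

```text
t 4.325 q [-0.366, 0.551, 0.357, 2.027, 0.864, 0.532, -1.551] 
p [ 0.5416 -0.1186  0.3374] F [ 0.61 -0.6  -0.35]
[[ 0.696  0.677  0.238]
 [ 0.677 -0.51  -0.531]
 [-0.238  0.531 -0.813]]
```

Request:
{"name": "carry_out", "arguments": {"motion": [0,2.7,0,-0.106,0,-0.134,0,2.7,0,-0.106,0,-0.134,0,2.7,0,-0.106,0,-0.134,0,2.7,0,-0.106,0,-0.134,0,2.7,0,-0.106,0,-0.134,0,2.7,0,-0.106,0,-0.134,0,2.7,0,-0.106,0,-0.134,0,2.7,0,-0.106,0,-0.134]}}

```text
clock: 5.32
tool_pos: [0.6976, -0.107, 0.4607]
eef_rot: [0.364, 0.731, 0.001, 0.577]
contact_force: [0.4, 0.3, -0.1]
opening: 0.009
```

```bash
python3 st.py
```

```text
t 5.325 q [-0.369, 0.562, 0.423, 2.041, 2.521, 0.624, -1.893] 
p [ 0.6976 -0.107   0.4607] F [ 0.43  0.28 -0.09]
[[-0.069  0.531  0.845]
 [ 0.533  0.735 -0.419]
 [-0.843  0.421 -0.334]]
```

```bash
cat >> h.py <<'E'
def Rt(a,yaw=0):
    a=np.radians(a); c,s=np.cos(a),np.sin(a)
    return R.from_euler('z',yaw)*R.from_matrix(np.array([[-s,0,c],[0,1,0],[-c,0,-s]]))
def plan(p,Rg,n,p0=None,R0=None):
    st=monitor.get_state()
    p0=st["tool_pos"] if p0 is None else p0; R0=R.from_quat(st["eef_rot"]) if R0 is None else R0
    rv=(R0.inv()*Rg).as_rotvec()/n; o=[]
    for i in range(n):
        Ri=R0*R.from_rotvec(rv*i); o.append(np.r_[Ri.inv().apply((np.array(p)-p0)/n)*100,rv])
    for r in o: print(", ".join(f"{x:.2f}" if i<3 else f"{x:.3f}" for i,x in enumerate(r)))
E
python3 - <<'E'
from h import *
plan([.53,.031,.22],Rt(35),8)
E
```

```text
3.60, -1.11, -1.49, -0.043, 0.045, -0.083
3.74, -0.74, -1.36, -0.043, 0.045, -0.083
3.85, -0.37, -1.22, -0.043, 0.045, -0.083
3.91, -0.00, -1.05, -0.043, 0.045, -0.083
3.94, 0.37, -0.87, -0.043, 0.045, -0.083
3.93, 0.73, -0.67, -0.043, 0.045, -0.083
3.88, 1.08, -0.45, -0.043, 0.045, -0.083
3.79, 1.41, -0.23, -0.043, 0.045, -0.083
```

Request:
{"name": "carry_out", "arguments": {"motion": [3.6,-1.1,-1.5,-0.043,0.045,-0.083,3.75,-0.75,-1.35,-0.043,0.045,-0.083,3.85,-0.35,-1.2,-0.043,0.045,-0.083,3.9,0,-1.05,-0.043,0.045,-0.083,3.95,0.35,-0.85,-0.043,0.045,-0.083,3.95,0.75,-0.65,-0.043,0.045,-0.083,3.9,1.1,-0.45,-0.043,0.045,-0.083,3.8,1.4,-0.25,-0.043,0.045,-0.083]}}

```text
clock: 6.32
tool_pos: [0.5496, 0.0278, 0.2263]
eef_rot: [0.027, 0.882, 0.001, 0.471]
contact_force: [0.0, -0.5, -1.1]
opening: 0.004
```

```bash
cat > look.py <<'E'
from h import *
import sys
exec(open("st.py").read())
s=snapshot("wrist"); P=cloud(s)
np.save("w.npy",s,allow_pickle=True); np.save("wP.npy",P)
m=(P[:,0]>.55)&(P[:,0]<.72)&(P[:,1]>-.05)&(P[:,1]<.2)&(P[:,2]>.08)
Q=P[m]; print("wrist pts",len(Q))
for z0 in np.arange(.08,.19,.01):
    q=Q[(Q[:,2]>=z0)&(Q[:,2]<z0+.01)]
    if len(q): print(round(z0,3),len(q),q.min(0).round(3),q.max(0).round(3),q.mean(0).round(3))
a=snapshot("scene")
if len(sys.argv)>1:
    im=np.hstack([cv2.resize(s["frame"],(400,300)),cv2.resize(a["frame"][180:300,160:320],(400,300),interpolation=cv2.INTER_CUBIC)])
    cv2.imwrite("pics/"+sys.argv[1],cv2.cvtColor(im,cv2.COLOR_RGB2BGR))
E
python3 look.py w1.png
```

```text
t 6.325 q [-0.047, 0.896, -0.334, 2.557, 2.751, 1.333, -1.443] 
p [0.5496 0.0278 0.2263] F [ 0.03 -0.47 -1.09]
[[-0.555  0.047  0.83 ]
 [ 0.049  0.999 -0.023]
 [-0.83   0.028 -0.557]]
wrist pts 12658
0.08 3116 [ 0.616 -0.033  0.08 ] [0.72  0.092 0.09 ] [0.682 0.031 0.086]
0.09 1432 [ 0.62  -0.012  0.09 ] [0.72  0.081 0.1  ] [0.638 0.028 0.094]
0.1 638 [ 0.627 -0.014  0.1  ] [0.72  0.082 0.11 ] [0.653 0.034 0.105]
0.11 752 [ 0.633 -0.014  0.11 ] [0.72  0.081 0.12 ] [0.667 0.038 0.115]
0.12 976 [ 0.639 -0.013  0.12 ] [0.72  0.083 0.13 ] [0.675 0.036 0.125]
0.13 1694 [ 0.645 -0.007  0.13 ] [0.72  0.083 0.14 ] [0.667 0.033 0.134]
0.14 233 [0.711 0.005 0.14 ] [0.72  0.082 0.144] [0.715 0.047 0.142]
0.17 8 [0.593 0.022 0.179] [0.594 0.04  0.18 ] [0.593 0.027 0.18 ]
0.18 978 [0.577 0.017 0.18 ] [0.597 0.046 0.19 ] [0.587 0.031 0.185]
```

View pics/w1.png

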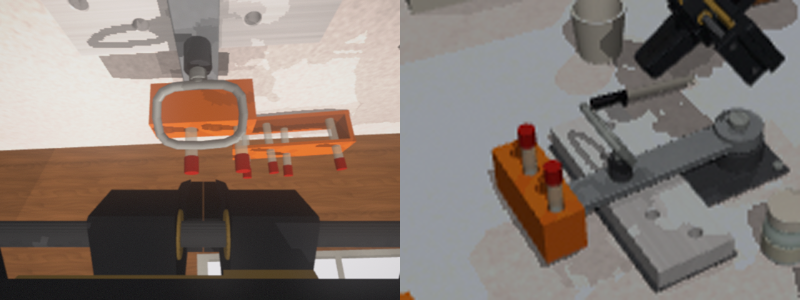

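```bash
python3 - <<'E'
from h import *
P=np.load("wP.npy"); Q=P[(P[:,0]>.6)&(P[:,0]<.675)&(P[:,2]>.1)&(P[:,2]<.15)&(P[:,1]>-.05)&(P[:,1]<.1)]
print(len(Q),Q.min(0),Q.max(0)); T=Q[Q[:,2]>.13]; print("top",T.mean(0),np.percentile(T,[2,98],axis=0).round(4))
S=Q[(Q[:,2]>.108)&(Q[:,2]<.118)]
for k in(S[:,1]<.02,S[:,1]>.03): print("side",S[k].mean(0), np.percentile(S[k],[2,98],axis=0).round(4))
plan([.566,.029,.183],Rt(42),4)
E
```

```text
2707 [ 0.62678612 -0.0137823   0.10007474] [0.65378875 0.07174268 0.13817587]
top [0.64869125 0.02949604 0.13405129] [[ 0.6458 -0.0038  0.1302]
 [ 0.6521  0.0624  0.1377]]
side [ 0.6368583  -0.00909104  0.11307922] [[ 0.6334 -0.0134  0.1082]
 [ 0.6417 -0.0057  0.1177]]
side [0.63615055 0.0670676  0.11295575] [[0.6325 0.0635 0.1082]
 [0.6405 0.0709 0.1178]]
0.64, -0.01, 0.93, -0.004, 0.035, -0.015
0.61, -0.00, 0.95, -0.004, 0.035, -0.015
0.57, 0.00, 0.97, -0.004, 0.035, -0.015
0.54, 0.01, 0.99, -0.004, 0.035, -0.015
```

Request:
{"name": "carry_out", "arguments": {"motion": [0.6,0.1,0.95,0,0.035,-0.015,0.6,0.1,0.95,0,0.035,-0.015,0.6,0.1,0.95,0,0.035,-0.015,0.55,0.1,0.95,-0.01,0.035,-0.015,0,0,0,0,0,0]}}

```text
clock: 7.05
tool_pos: [0.5672, 0.0289, 0.1862]
eef_rot: [0.002, 0.912, -0.008, 0.409]
contact_force: [0.1, 0.3, 0.0]
opening: 0.003
```

```bash
python3 look.py w2.png | head -5;  python3 - <<'E'
from h import *
plan([.641-.044*.743,.033,.113+.044*.669],Rt(42),6)
E
```

```text
t 7.05 q [-0.039, 0.9, -0.286, 2.44, 2.769, 1.081, -1.361] 
p [0.5672 0.0289 0.1862] F [0.07 0.33 0.05]
[[-0.665  0.009  0.747]
 [-0.003  1.    -0.016]
 [-0.747 -0.013 -0.665]]
0.08, 0.07, 1.00, -0.002, 0.001, 0.001
0.08, 0.07, 1.00, -0.002, 0.001, 0.001
0.07, 0.07, 1.00, -0.002, 0.001, 0.001
0.07, 0.06, 1.00, -0.002, 0.001, 0.001
0.07, 0.06, 1.01, -0.002, 0.001, 0.001
0.07, 0.06, 1.01, -0.002, 0.001, 0.001
```

View pics/w2.png

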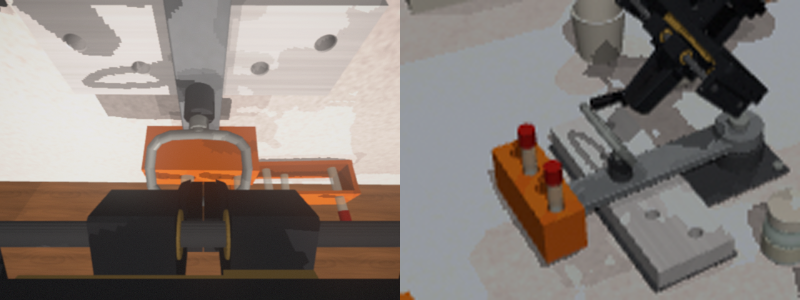

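Request:
{"name": "carry_out", "arguments": {"motion": [0.1,0.05,1,0,0,0,0.1,0.05,1,0,0,0,0.1,0.05,1,0,0,0,0.05,0.05,1,0,0,0,0.05,0.05,1,0,0,0,0,0.05,1,0,0,0,0,0,0,0,0,0]}}

```text
clock: 8.02
tool_pos: [0.6087, 0.0325, 0.1418]
eef_rot: [0.001, 0.913, -0.006, 0.408]
contact_force: [1.1, 0.2, 0.2]
opening: 0.009
```

```bash
python3 look.py w3.png | head -5; 
```

```text
t 8.025 q [-0.026, 0.993, -0.276, 2.313, 2.795, 1.045, -1.332] 
p [0.6087 0.0325 0.1418] F [1.08 0.22 0.2 ]
[[-0.667  0.008  0.745]
 [-0.002  1.    -0.012]
 [-0.745 -0.01  -0.667]]
```

View pics/w3.png

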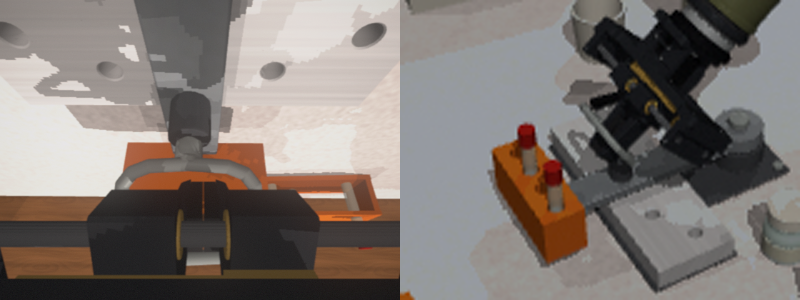

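```bash
python3 - <<'E'
from h import *
plan([.605,.033,.139],Rt(30),4)
print(); plan([.605,.033,.149],Rt(30),2,np.array([.605,.033,.139]),Rt(30))
E
```

```text
0.11, 0.01, -0.00, -0.003, -0.052, 0.001
0.11, 0.01, -0.01, -0.003, -0.052, 0.001
0.11, 0.01, -0.01, -0.003, -0.052, 0.001
0.11, 0.01, -0.02, -0.003, -0.052, 0.001

-0.43, 0.00, -0.25, 0.000, 0.000, 0.000
-0.43, 0.00, -0.25, 0.000, 0.000, 0.000
```

Request:
{"name": "carry_out", "arguments": {"motion": [0.1,0,0,0,-0.052,0,0.1,0,0,0,-0.052,0,0.1,0,0,0,-0.052,0,0.1,0,0,0,-0.052,0,-0.4,0,-0.25,0,0,0,-0.4,0,-0.25,0,0,0,0,0,0,0,0,0]}}

```text
clock: 9.0
tool_pos: [0.6047, 0.0324, 0.1483]
eef_rot: [0.0, 0.866, -0.006, 0.499]
contact_force: [-1.1, 0.7, -5.3]
opening: 0.004
```

```bash
python3 look.py x.png|head -5
```

```text
t 9.0 q [-0.039, 1.105, -0.284, 2.403, 2.858, 1.442, -1.387] 
p [0.6047 0.0324 0.1483] F [-1.11  0.74 -5.32]
[[-0.502  0.007  0.865]
 [-0.006  1.    -0.012]
 [-0.865 -0.011 -0.502]]
```

Request:
{"name": "carry_out", "arguments": {"motion": [-0.35,0,-0.2,0,0,0,-0.35,0,-0.2,0,0,0,-0.35,0,-0.2,0,0,0,-0.35,0,-0.2,0,0,0,-0.35,0,-0.2,0,0,0,0,0,0,0,0,0]}}

```text
clock: 9.85
tool_pos: [0.605, 0.0326, 0.1686]
eef_rot: [0.001, 0.866, -0.007, 0.5]
contact_force: [-4.7, -2.5, -8.4]
opening: 0.006
```

```bash
cat > arm.py <<'E'
from h import *
exec(open("st.py").read())
a=snapshot("scene"); b=snapshot("side"); w=snapshot("wrist")
px,py=.48,.0235
def org(s):
    h=cv2.cvtColor(s["frame"],cv2.COLOR_RGB2HSV); m=(h[...,0]<15)&(h[...,1]>150)&(h[...,2]>60)
    P=cloud(s); z=s["range_z"]; P=P[m[z>0]]
    r=np.hypot(P[:,0]-px,P[:,1]-py); return P[(r<.29)&(r>.2)&(P[:,2]>.084)&(P[:,2]<.098)]
for n,s in(("scene",a),("side",b)):
    Q=org(s)
    if len(Q)>20:
        th=np.arctan2(Q[:,1]-py,Q[:,0]-px); (c,(e1,e2),ang)=cv2.minAreaRect(Q[:,:2].astype(np.float32)*1000)
        print(n,len(Q),"rect centre",np.round(c,1),"th",round(float(np.arctan2(c[1]-py*1000,c[0]-px*1000)),3),"size",round(e1),round(e2),"ang",round(ang,1))
P=np.vstack([cloud(a),cloud(b)])
r=np.hypot(P[:,0]-px,P[:,1]-py); k=(r>.15)&(r<.20)&(P[:,2]>.12)&(P[:,2]<.19)&(abs(np.arctan2(P[:,1]-py,P[:,0]-px))<.8)
print("ring pts",k.sum(),P[k].max(0).round(3), P[k].min(0).round(3))
im=np.hstack([cv2.resize(b["frame"][150:270,230:390],(400,300),interpolation=cv2.INTER_CUBIC),cv2.resize(a["frame"][180:300,160:320],(400,300),interpolation=cv2.INTER_CUBIC)])
cv2.imwrite("pics/arm.png",cv2.cvtColor(np.vstack([im,np.hstack([cv2.resize(w["frame"],(400,300)),0*im[:,:400]])]),cv2.COLOR_RGB2BGR))
E
python3 arm.py; cp pics/arm.png pics/w4.png
```

```text
t 9.85 q [-0.039, 1.055, -0.288, 2.412, 2.845, 1.405, -1.383] 
p [0.605  0.0326 0.1686] F [-4.66 -2.52 -8.38]
[[-0.5    0.007  0.866]
 [-0.006  1.    -0.012]
 [-0.866 -0.011 -0.5  ]]
scene 466 rect centre [725.5  21.3] th -0.009 size 46 131 ang 0.5
side 267 rect centre [722.4  22. ] th -0.006 size 46 121 ang 0.7
ring pts 555 [0.667 0.119 0.19 ] [ 0.597 -0.053  0.12 ]
```

View pics/w4.png

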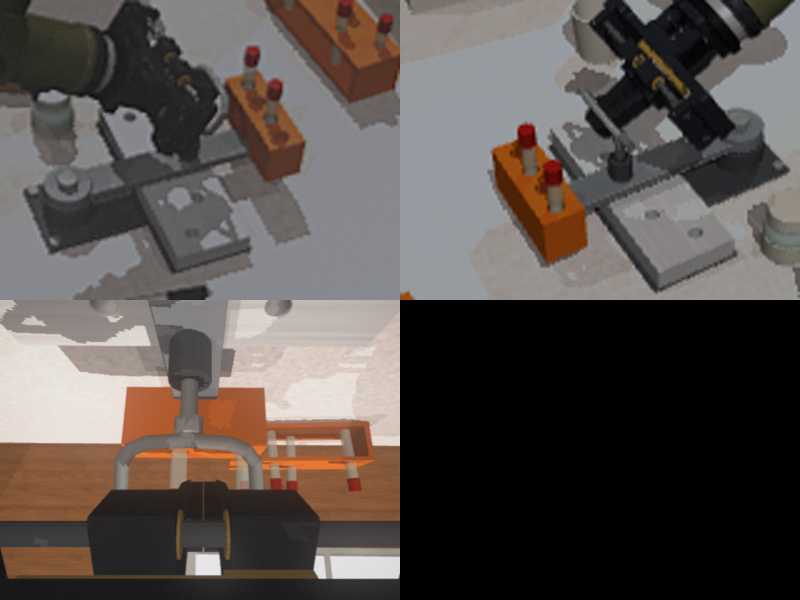

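Request:
{"name": "carry_out", "arguments": {"motion": [0,0.75,-0.02,-0.052,0,-0.03,0,0.75,-0.02,-0.052,0,-0.03,0,0.75,-0.02,-0.052,0,-0.03,0,0.75,-0.02,-0.052,0,-0.03,0,0,0,0,0,0]}}

```text
clock: 10.62
tool_pos: [0.6001, 0.0617, 0.1672]
eef_rot: [-0.104, 0.862, 0.053, 0.494]
contact_force: [-9.3, -2.8, -8.7]
opening: 0.007
```

```bash
python3 arm.py
```

```text
t 10.625 q [0.016, 1.052, -0.27, 2.411, 3.114, 1.336, -1.297] 
p [0.6001 0.0617 0.1672] F [-9.28 -2.78 -8.67]
[[-0.491 -0.232  0.84 ]
 [-0.126  0.973  0.195]
 [-0.862 -0.01  -0.507]]
scene 577 rect centre [718.6  80.7] th 0.235 size 47 126 ang 13.9
side 229 rect centre [718.7  78.8] th 0.228 size 45 120 ang 10.2
ring pts 435 [0.663 0.138 0.19 ] [ 0.592 -0.021  0.121]
```

Request:
{"name": "carry_out", "arguments": {"motion": [0,0.6,-0.06,-0.042,0,-0.024,0,0.6,-0.06,-0.042,0,-0.024,0,0,0,0,0,0]}}

```text
clock: 11.15
tool_pos: [0.5962, 0.0726, 0.1677]
eef_rot: [-0.145, 0.856, 0.077, 0.49]
contact_force: [-9.1, -3.4, -8.9]
opening: 0.004
```

```bash
python3 arm.py;cp pics/arm.png pics/w5.png
```

```text
t 11.15 q [0.04, 1.049, -0.264, 2.405, 3.221, 1.298, -1.267] 
p [0.5962 0.0726 0.1677] F [-9.13 -3.43 -8.86]
[[-0.477 -0.324  0.817]
 [-0.173  0.946  0.274]
 [-0.862 -0.01  -0.507]]
scene 608 rect centre [712.1 102. ] th 0.326 size 49 126 ang 18.6
side 202 rect centre [711.8 100.9] th 0.322 size 45 123 ang 18.8
ring pts 425 [0.659 0.118 0.189] [ 0.613 -0.006  0.12 ]
```

View pics/w5.png

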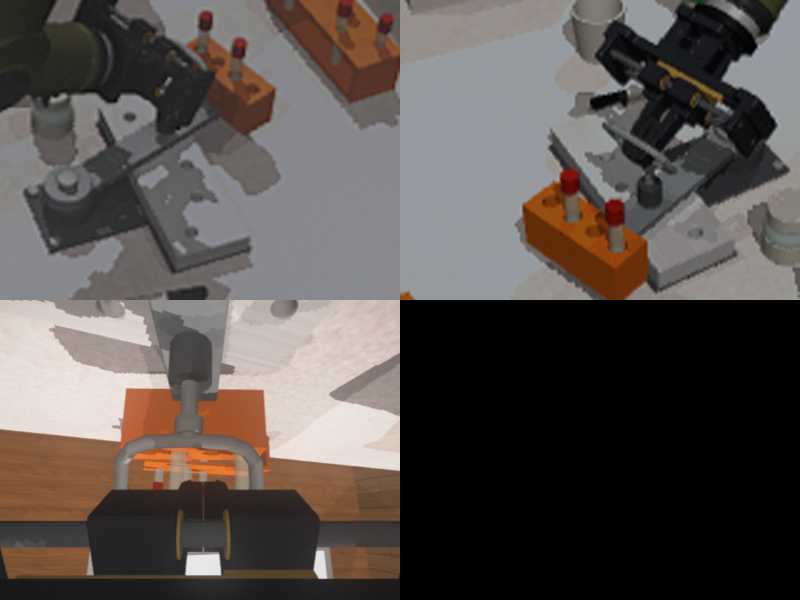

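Request:
{"name": "carry_out", "arguments": {"motion": [0,0.25,0,-0.016,0,-0.009,0,0,0,0,0,0,0.35,0,0.2,0,0,0,0.35,0,0.2,0,0,0,0.35,0,0.2,0,0,0,0.35,0,0.2,0,0,0,0.35,0,0.2,0,0,0,0.35,0,0.2,0,0,0]}}

```text
clock: 12.3
tool_pos: [0.598, 0.0752, 0.1459]
eef_rot: [-0.152, 0.852, 0.082, 0.494]
contact_force: [-3.2, -3.0, -1.1]
opening: 0.002
```

```bash
python3 arm.py;cp pics/arm.png pics/w6.png
```

```text
t 12.3 q [0.043, 1.107, -0.26, 2.39, 3.251, 1.342, -1.248] 
p [0.598  0.0752 0.1459] F [-3.19 -2.98 -1.07]
[[-0.466 -0.34   0.817]
 [-0.178  0.941  0.289]
 [-0.867 -0.011 -0.499]]
scene 621 rect centre [711.3 105.3] th 0.34 size 47 126 ang 19.2
side 244 rect centre [709.  105.1] th 0.342 size 47 125 ang 21.1
ring pts 446 [0.659 0.12  0.189] [ 0.612 -0.015  0.12 ]
```

View pics/w6.png

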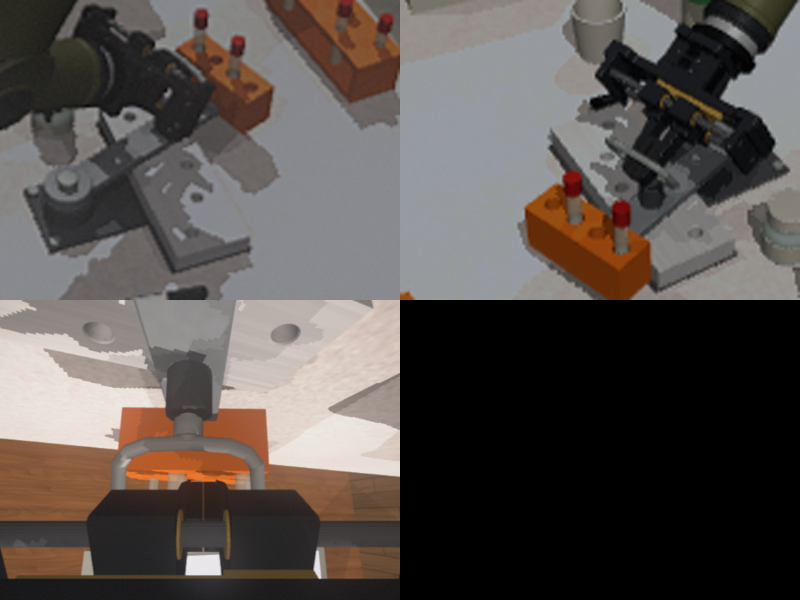

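Request:
{"name": "carry_out", "arguments": {"motion": [0.35,0,0.15,0,0,0,0.35,0,0.15,0,0,0,0.2,0,0.05,0,0,0,0,0,0,0,0,0]}}

```text
clock: 12.95
tool_pos: [0.5962, 0.0759, 0.1355]
eef_rot: [-0.152, 0.853, 0.083, 0.493]
contact_force: [-0.1, 0.3, 0.5]
opening: 0.004
```

```bash
python3 arm.py; python3 - <<'E'
from h import *
s=snapshot("wrist");P=cloud(s)
px,py=.48,.0235
th=.349;d=P[:,:2]-[px,py];u=d[:,0]*np.cos(th)+d[:,1]*np.sin(th);v=-d[:,0]*np.sin(th)+d[:,1]*np.cos(th)
k=(u>.12)&(u<.195)&(abs(v)<.06)&(P[:,2]>.072)&(P[:,2]<.16)
for z in np.arange(.072,.16,.006):
    q=k&(P[:,2]>z)&(P[:,2]<z+.006)
    if q.sum(): print(round(z,3),q.sum(),np.percentile(u[q],[2,50,98]).round(3),np.percentile(v[q],[2,50,98]).round(3))
E
```

```text
t 12.95 q [0.044, 1.132, -0.26, 2.388, 3.256, 1.36, -1.242] 
p [0.5962 0.0759 0.1355] F [-0.13  0.29  0.51]
[[-0.468 -0.341  0.815]
 [-0.178  0.94   0.291]
 [-0.865 -0.009 -0.501]]
scene 617 rect centre [712.  105.1] th 0.338 size 49 127 ang 18.9
side 239 rect centre [709.2 103.9] th 0.337 size 46 124 ang 19.5
ring pts 348 [0.658 0.121 0.175] [ 0.61  -0.004  0.12 ]
0.072 1294 [0.134 0.14  0.151] [-0.01   0.002  0.013]
0.078 657 [0.138 0.14  0.146] [-0.006  0.002  0.009]
0.084 1361 [0.139 0.144 0.146] [-0.023  0.001  0.026]
0.09 2833 [0.143 0.145 0.174] [-0.032  0.002  0.035]
0.096 1645 [0.146 0.15  0.175] [-0.038  0.01   0.04 ]
0.102 996 [0.149 0.158 0.165] [-0.038  0.009  0.039]
0.108 906 [0.143 0.149 0.162] [-0.     0.011  0.021]
0.114 822 [0.134 0.139 0.144] [0.001 0.01  0.019]
0.126 173 [0.12  0.144 0.146] [0.003 0.011 0.018]
0.132 642 [0.121 0.146 0.171] [0.003 0.011 0.018]
0.138 266 [0.125 0.171 0.173] [0.002 0.009 0.019]
```

Request:
{"name": "carry_out", "arguments": {"motion": [0,0,-1,0,0,0,0,0,-1,0,0,0,0,0,-1,0,0,0,0,0,-1,0,0,0,-0.2,0,-1,0,0.05,0,-0.5,0,-1,0,0.05,0,-1,0,-1,0,0.05,0,-1.5,0,-1,0,0.05,0]}}

```text
clock: 14.15
tool_pos: [0.549, 0.0593, 0.2039]
eef_rot: [-0.16, 0.899, 0.067, 0.403]
contact_force: [0.2, 0.4, -0.2]
opening: 0.008
```

Request:
{"name": "carry_out", "arguments": {"motion": [-3,0,-2,0,0,0,-3,0,-2,0,0,0,-3,0,-1,0,0,0,-3,0,-1,0,0,0,0,0,0,0,0,0]}}

```text
clock: 14.78
tool_pos: [0.5831, 0.0728, 0.336]
eef_rot: [-0.16, 0.897, 0.067, 0.407]
contact_force: [0.1, -0.4, -0.8]
opening: 0.006
```

```bash
python3 arm.py;cp pics/arm.png pics/w7.png
```

```text
t 14.775 q [0.049, 0.53, -0.274, 2.275, 3.186, 0.486, -1.394] 
p [0.5831 0.0728 0.336 ] F [ 0.09 -0.44 -0.77]
[[-0.617 -0.341  0.709]
 [-0.233  0.94   0.25 ]
 [-0.752 -0.011 -0.66 ]]
scene 625 rect centre [710.9 104.7] th 0.338 size 48 129 ang 19.8
side 260 rect centre [707.5 103.2] th 0.337 size 51 121 ang 17.1
ring pts 192 [0.659 0.121 0.144] [0.619 0.04  0.12 ]
```

View pics/w7.png

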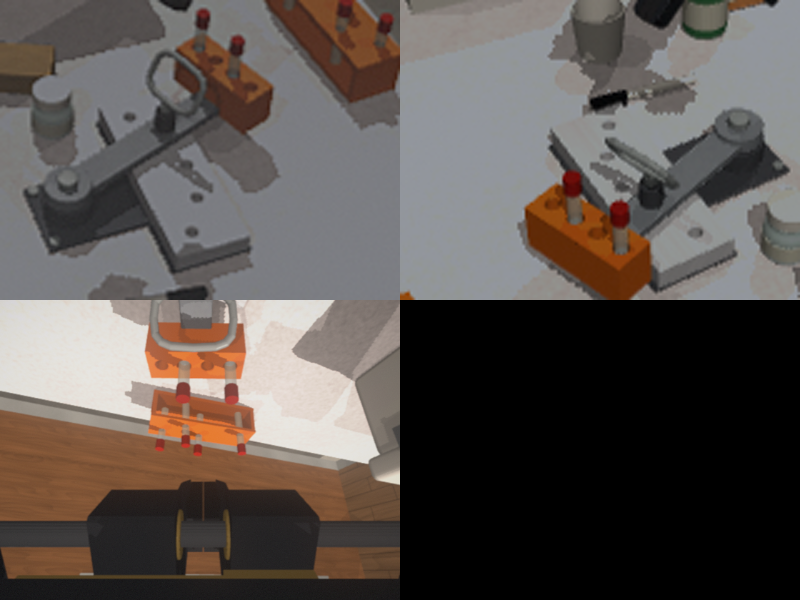

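```bash
python3 -c "
from plant import workorder; print(workorder.finish_job())"
```

```text
the job is handed in; nothing more can be done
None
```

I lifted the pin with the shut fingertips hooked under the ring's top bar and swung the arm one hole towards the cool box, which stood on the left (+y). The pin then dropped home, and I drew the hand out and up. The job was handed in at about 14.9 s of the 48 s allowed; no verdict was reported.

**Last checks:**
- **Arm angle:** the overhead and side cameras both gave about 0.338 rad. They read about -0.008 at the start, so the true swing is about 0.345 against the wanted 0.349. The carrier's outline angle was noisier and the two cameras disagreed, at 17.1 and 19.8 degrees.
- **Pin:** it looks fully home. The ring's top is at 0.144 m, against about 0.143 m at the start, and no pin shaft shows above the sleeve.
- **Surroundings:** both tubes stand upright in the carrier. The jar, cup, marker, gel bottle and swab carton look untouched, going by the pictures only, as I did not re-measure them.
- **Forces:** the highest outside-force reading on the tool, taken at the ends of moves, was about 13 N against the 28 N limit. The last reading was under 1 N, so the hand was clear of everything.

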